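# Lean the window plate on the inspection rest

## Task

Take the large plate with the rectangular window out of the slotted black holder and lean it in the cream inspection rest for viewing. Set its lower edge down on the rubber foot before letting go, centred and close against the bottom of the sloping back, so that it stays leaning on the back at the back's own slope; leave the two smaller plates standing where they are in the holder.

Things in the scene. Friction and masses are not known exactly. Their poses are not given: they have to be found in the camera images.
- window_plate: Aluminium plate, the largest of three: 120 mm wide (y), 130 high (z), 8 thick (x), 0.25 kg. Window 70 mm wide, 30 to 85 mm above its lower edge; grip the 45 mm rail over it, across the thickness. Origin: centre of its lower edge face; z up the plate, x its normal. Stands upright in one of three slots (any) of the black holder, floor 10 mm above the table, ribs 22 mm higher; draw it straight up.
- rest_back: Fixed sloping back of the rest, with its foot: 110 mm wide (y), 75 up the slope (z), top leaning 20 degrees back towards the robot. Origin: middle of the front face's bottom line, on the level rubber foot, 12 mm above the table. x: outward normal of the front, away from the robot. Foot: 62 mm deep, 136 wide, no lip, friction holds. A plate flat on it has its origin 4 mm along x, axes parallel, and overtops it by 55.
- square_plate: Bystander: plain aluminium plate without window, 90 mm wide (y), 90 high (z), 8 thick (x), upright in another slot. Origin: centre of its lower edge face. The fixed black holder is 190 mm long across the plates and 140 mm along them; its three parallel slots are 11 mm wide, 65 mm apart. Holder and rest stand on opposite sides, left or right.
- narrow_plate: Bystander: plain aluminium plate without window, 55 mm wide (y), 100 high (z), 8 thick (x), upright in another slot of the holder. Origin: centre of its lower edge face; z up, x its normal.
Mind the look-alikes: they are no part of the job. What is shaped like the window_plate but yellow is not meant.

How it is judged:
On the way, in this order (a step that is already met when the one before it is completed fails the run):
1. the window plate is held clear above the holder (height (world z) of window_plate above 0.05 m and contact force between the fingers and window_plate above 0.5 N), for 0.2 s.
2. the window plate is set down on the rest while still held (contact force between window_plate and rest_back above 0.3 N and contact force between the fingers and window_plate above 0.5 N and distance between window_plate and rest_back below 0.04 m), for 0.1 s.
At the end, for the whole second after the job is handed in: The plate rests on the rubber foot and leans on the back: within 10 degrees of its slope and direction, centred within 20 mm, lower edge's middle within 20 mm in front of the back's face (4 mm when flat). The two smaller plates stand in their slots, moved under 12 mm (angle between the z axis of window_plate and the z axis of rest_back, either way round below 0.18 rad and angle between the y axis of window_plate and the y axis of rest_back, either way round below 0.18 rad and x of window_plate in the frame of rest_back between -0.004 and 0.02 m and y of window_plate in the frame of rest_back between -0.02 and 0.02 m and z of window_plate in the frame of rest_back between -0.012 and 0.01 m and contact force between window_plate and rest_back above 0.3 N and linear speed of window_plate below 0.01 m/s and angular speed of window_plate below 0.1 rad/s and distance of each of square_plate, narrow_plate from where it was at the start of the episode below 0.012 m and angle between each of square_plate, narrow_plate's own z axis and vertical below 0.25 rad); the robot touches nothing.
It fails at once if a smaller plate is pulled up or knocked out of its slot (distance of any of square_plate, narrow_plate from where it was at the start of the episode above 0.03 m).
It also fails if it takes over 43 s, if anything falls off the work surface, if the arm or the gripper's body presses on something with over 40 N, if the wrist force passes 120 N, or if a joint passes its speed limit or range.

## Robot

A 6-joint arm with a two-finger parallel gripper is mounted at the origin on the work surface. World frame = base frame: x ahead of the robot, y to its left, z up, the work surface at z = 0. Lengths are in m, angles in rad, forces in N, time in s.
With the tool pointing down it reaches from about 0.3 to 0.875 m from the base axis. Payload 6.4 kg.
Tool frame: the origin (TCP) lies on the mounting face of the last link; the fingertips stand 173 mm ahead of it and the grasp point (between the pads) lies 155 mm ahead of it (ctrl.tip_reach is the distance from the TCP to the fingertips, in m); z points along the fingers, y is the line along which they close (so a half turn about z gives the same grasp; the last joint's range is limited). The gripper opens to 85 mm and grips with 20 to 120 N. Pads are 22 mm wide; open, the fingers measure 114 mm over their backs; the gripper's body (76 mm by 85 mm) begins 54 mm behind the grasp point. The pads swing forward as they close: fully open they stand 13 mm farther back than shut.
Start: joints at [0.945, 0.181, 1.607, -0, 1.354, -0.206], TCP at [0.234, 0.525, 0.405] pointing down, gripper open.
Joint ranges: [-2.99, 2.99], [-0.89, 2.07], [0.3, 2.58], [-1.14, 4.28], [0, 2.63], [-3.12, 3.12]. Speed limits (rad/s): [2.57, 2.57, 3.01, 3.14, 3.14, 3.14].

## Interface

Orientations are given as a unit quaternion [w, x, y, z].
In Python, from bench import ctrl gives the robot as it stands.
- The arm moves only by the shell command python3 -m pendant 'ROWS'. ROWS is JSON, a list that holds one entry, the list of rows, each a list of 7 numbers: the opening, from 0 (shut) to 1 (fully open), then the shift along the tool's x, y, z in mm, then the turn, a rotation vector about the tool's x, y, z in rad. A call has 1 to 5 rows; each row is the pose to reach, as a shift and turn from the pose commanded when the call began, along the tool's axes at that moment; what a row does not reach only later rows make up. A row lasts 1/12 s, in which the tool goes at most 41.7 mm and 7.16 degrees, less where a joint would pass 70% of its speed; a pose out of reach is approached as far as the arm can. A call with a gripper value outside its range is refused whole. The fingers move at their own pace and stop on an object; the grip force is fixed at half the most. Time passes only in rows, so rows that repeat a pose let the fingers close. It gives the time, the measured TCP pose, the force, the opening and the grip force at its end, in the units of the state.
- ctrl.get_obs(): the state, without advancing time (a new reading comes with each control period).
- ctrl.camera(name): name is "scene" or "side" or "wrist"; returns the picture (384x512x3 uint8, red, green, blue); there is no depth.
- ctrl.camera_params(name): a dict with "mtx" (3x3 intrinsics, pixels), "distortion" ([k1, k2, p1, p2, k3] as OpenCV has them; the pictures are not rectified), "world_from_camera" (4x4, takes a point from camera to world coordinates); the wrist camera has in their place "tool_from_camera" (4x4, takes a point from camera to tool coordinates, whose origin is the TCP and whose axes are the flange's). Camera axes: x right, y down, z forward; pixel columns grow to the right and rows downward; lengths in m; the calibration is good to about 2 mm. A picture is of the moment at which its call begins: read the wrist's pose just before it. camera_params takes no time and is no camera call.
- ctrl.hand_in(): hands the job in; it is judged then, once.
Trained networks look in the newest picture that a camera, given by its name, has taken for a name from the list of things; names that differ only in an ending like _2 or _b are one class to them, and where a whole thing is asked for, a point or a joint stands for the part that bears it (a point fixed in the world has none). Each returns a list of dicts, best first, with "confidence" (0 to 1); they miss things now and then, are a little off and sometimes report something else, mostly with a low value. They report only what shows in the picture. A call takes as long as a camera call. They do not tell look-alikes from the thing itself.
- ctrl.boxes_of(camera, name): "point" ([column, row] as shares, 0 to 1, of the picture: columns of its width, rows of its height, amid what is visible of it).
The state is a dict: "time_s": time; "q": joint angles; "dq": joint speeds; "joint_efforts": joint torques, N m; "eef_pos": TCP position; "eef_rot": TCP orientation; "wrist_force": force on the tool from outside, world axes, zero at the start; "torque": the same for the moment, N m; "opening": opening from 0.0 (shut) to 1.0 (fully open); "grasp_force": force on a finger pad.
Only numpy, scipy, OpenCV 4.12 (cv2) and the standard library are available. Lean on these libraries where they do the work, as an engineer would, in place of code of your own. Each camera call takes 0.05 s, during which the arm holds its last target. There are 200 camera calls.

## Working session

There is one attempt and no reset: what is moved stays moved. The work goes in short steps, Python scripts to look and compute and a shell command to move; the robot and the scene stay as the last step left them, time stands still between calls to the robot, and variables do not carry over. Pictures are saved under pics/ and viewed, at most 10 in all, crops included, and the job is handed in when it is done.

```bash
mkdir -p pics; ls
cat > h.py <<'E'
import numpy as np, cv2, json
from bench import ctrl
from scipy.spatial.transform import Rotation as R
def pose():
    o=ctrl.get_obs(); q=o["eef_rot"]; T=np.eye(4); T[:3,:3]=R.from_quat([q[1],q[2],q[3],q[0]]).as_matrix(); T[:3,3]=o["eef_pos"]; return T
def cam(name,T=None):
    p=ctrl.camera_params(name); M=np.array(p["world_from_camera"]) if "world_from_camera" in p else T@np.array(p["tool_from_camera"])
    return np.array(p["mtx"]),np.array(p["distortion"]),M
def ray(c,uv):
    K,d,M=c; x=cv2.undistortPoints(np.array([[uv]],float),K,d)[0,0]
    return M[:3,3],M[:3,:3]@np.array([x[0],x[1],1.])
def onz(c,uv,z):
    o,r=ray(c,uv); return o+r*(z-o[2])/r[2]
def proj(c,P):
    K,d,M=c; W=np.linalg.inv(M); return cv2.projectPoints(np.atleast_2d(np.array(P,float)),cv2.Rodrigues(W[:3,:3])[0],W[:3,3],K,d)[0][:,0]
E
python3 - <<'E'
from h import *
T=pose(); print(T.round(4)); ims=[]
for n in ["scene","side","wrist"]:
    im=ctrl.camera(n); cv2.imwrite(f"pics/{n}0.png",im[:,:,::-1])
    M=cam(n,T)[2]; print(n,M[:3].round(3).tolist())
    for t in ["window_plate","rest_back","square_plate","narrow_plate"]:
        print(n,t,[(np.round(np.array(b["point"])*[512,384]).tolist(),round(b["confidence"],2)) for b in ctrl.boxes_of(n,t)])
E
```

```text
pics
[[-9.131e-01  4.076e-01 -1.000e-03  2.342e-01]
 [ 4.076e-01  9.131e-01 -1.400e-03  5.249e-01]
 [ 4.000e-04 -1.700e-03 -1.000e+00  4.038e-01]
 [ 0.000e+00  0.000e+00  0.000e+00  1.000e+00]]
scene [[0.55, 0.701, -0.455, 1.025], [0.835, -0.468, 0.288, -0.355], [-0.011, -0.538, -0.843, 0.96]]
scene window_plate [([103.0, 209.0], 0.96), ([206.0, 217.0], 0.64)]
scene rest_back [([352.0, 138.0], 0.86)]
scene square_plate [([187.0, 184.0], 0.69), ([206.0, 220.0], 0.44)]
scene narrow_plate [([196.0, 203.0], 0.76)]
side [[-0.844, -0.308, 0.439, 0.187], [-0.536, 0.456, -0.71, 0.495], [0.019, -0.835, -0.55, 0.454]]
side window_plate [([372.0, 132.0], 0.87), ([280.0, 139.0], 0.67)]
side rest_back [([155.0, 290.0], 0.56)]
side square_plate [([326.0, 163.0], 0.94)]
side narrow_plate [([304.0, 153.0], 0.82)]
wrist [[0.408, 0.881, 0.241, 0.173], [0.913, -0.393, -0.109, 0.552], [-0.001, 0.264, -0.965, 0.373]]
wrist window_plate []
wrist rest_back []
wrist square_plate []
wrist narrow_plate []
```

Run:
```python
import cv2
a=cv2.imread("pics/scene0.png");b=cv2.imread("pics/side0.png")
cv2.imwrite("pics/a.png",cv2.resize(a,(800,600),interpolation=3));cv2.imwrite("pics/b.png",cv2.resize(b,(800,600),interpolation=3))
```

```text
(no output)
```

View pics/a.png

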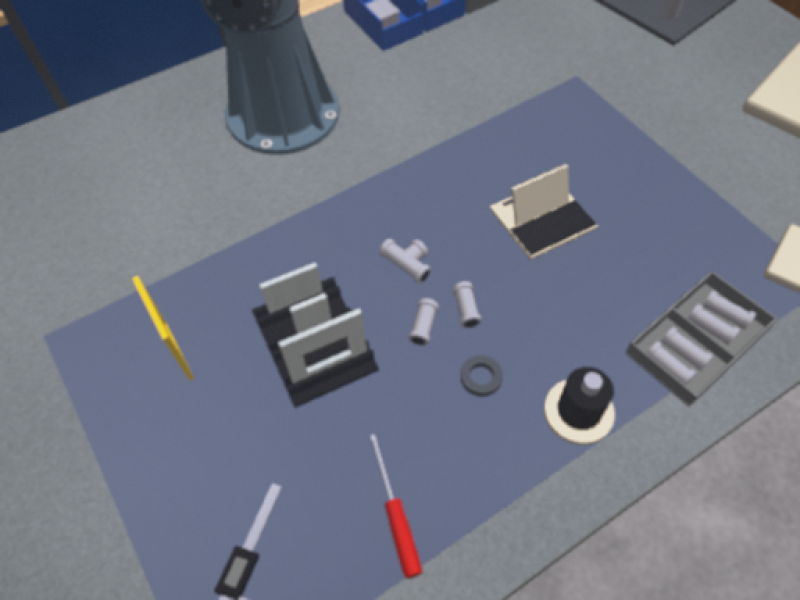

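View pics/b.png

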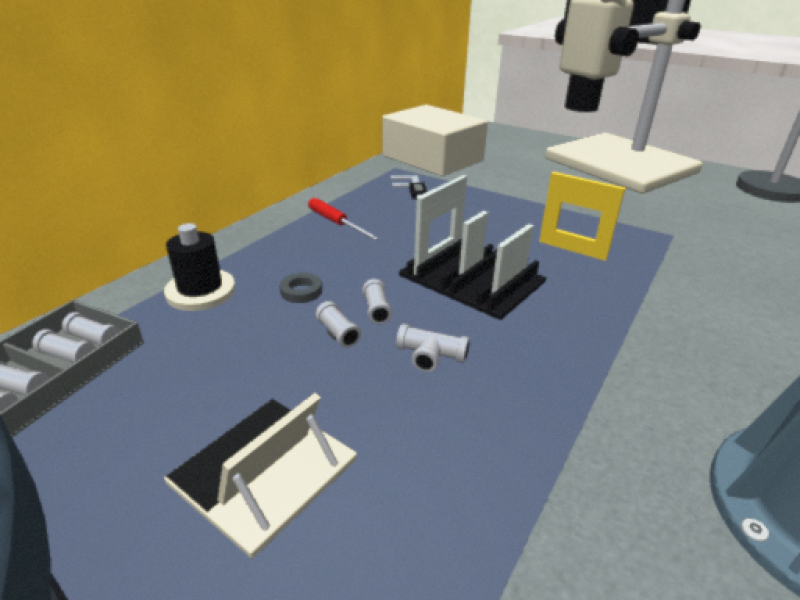

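The scene view shows the window plate in the holder's far slot (top corners about (281,347) and (364,312) at 800 px). The rest stands on the robot's left, with its back's bottom line from about (515,224) to (570,203). The yellow decoy stands apart. Next I'll work out rough positions.

Run:
```python
from h import *
s=.64
cs=cam("scene");cd=cam("side")
f=lambda c,p,z:print(p,z,onz(c,np.array(p)*s,z).round(4))
print("plate top");
for p in [(281,347),(364,312)]: f(cs,p,.14)
for p in [(417,195),(466,178)]: f(cd,p,.14)
print("small tops")
for p in [(262,281),(320,265)]: f(cs,p,.10)
for p in [(498,262),(532,227)]: f(cd,p,.10)
print("rest: back bottom L,R, top L,R z=.0825, foot front L,R")
for p,z in [((515,224),.012),((570,203),.012),((514,187),.0825),((568,167),.0825),((531,252),.012),((597,222),.012)]: f(cs,p,z)
for p,z in [((221,500),.012),((221,470),.0825),((318,397),.0825),((165,478),.012),((272,401),.012)]: f(cd,p,z)
```

```text
plate top
(281, 347) 0.14 [ 0.5508 -0.2632  0.14  ]
(364, 312) 0.14 [ 0.5657 -0.1419  0.14  ]
(417, 195) 0.14 [ 0.561  -0.1495  0.14  ]
(466, 178) 0.14 [ 0.5327 -0.2513  0.14  ]
small tops
(262, 281) 0.1 [ 0.4119 -0.2302  0.1   ]
(320, 265) 0.1 [ 0.4345 -0.1437  0.1   ]
(498, 262) 0.1 [ 0.4069 -0.102   0.1   ]
(532, 227) 0.1 [ 0.4079 -0.2266  0.1   ]
rest: back bottom L,R, top L,R z=.0825, foot front L,R
(515, 224) 0.012 [0.4866 0.2024 0.012 ]
(570, 203) 0.012 [0.5033 0.3115 0.012 ]
(514, 187) 0.0825 [0.4637 0.2077 0.0825]
(568, 167) 0.0825 [0.4795 0.3104 0.0825]
(531, 252) 0.012 [0.5492 0.1877 0.012 ]
(597, 222) 0.012 [0.5621 0.322  0.012 ]
(221, 500) 0.012 [0.4931 0.3101 0.012 ]
(221, 470) 0.0825 [0.4662 0.3195 0.0825]
(318, 397) 0.0825 [0.4545 0.2089 0.0825]
(165, 478) 0.012 [0.557  0.3224 0.012 ]
(272, 401) 0.012 [0.5445 0.1884 0.012 ]
```

```bash
python3 -m pendant '[[[0.5,-178,-49,0,0,0,0.6],[0.5,-178,-49,0,0,0,0.6],[0.5,-178,-49,0,0,0,0.6],[0.5,-178,-49,0,0,0,0.6],[0.5,-178,-49,0,0,0,0.6]]]'
python3 -m pendant '[[[0.5,-175,61,0,0,0,0.6],[0.5,-175,61,0,0,0,0.6],[0.5,-175,61,0,0,0,0.6],[0.5,-175,61,0,0,0,0.6],[0.5,-175,61,0,0,0,0.6]]]'
python3 -m pendant '[[[0.5,0,0,0,0,0,0.1],[0.5,0,0,0,0,0,0.1],[0.5,0,0,0,0,0,0.1],[0.5,0,0,0,0,0,0.1]]]'
python3 - <<'E'
from h import *
T=pose(); print(T.round(4)); im=ctrl.camera("wrist"); np.save("T1.npy",T); cv2.imwrite("pics/w1.png",im[:,:,::-1]);cv2.imwrite("pics/w1b.png",cv2.resize(im[:,:,::-1],(800,600),interpolation=3))
print(ctrl.boxes_of("wrist","rest_back"))
E
```

```text
time_s: 1.17
eef_pos: [0.38, 0.4051, 0.4049]
eef_rot: [0.001, 0.492, 0.871, 0.0]
wrist_force: [-0.9, 0.4, -0.2]
opening: 0.5
grasp_force: 0.0
time_s: 1.58
eef_pos: [0.5237, 0.2873, 0.4048]
eef_rot: [0.001, 0.727, 0.686, 0.0]
wrist_force: [0.3, -0.3, 0.3]
opening: 0.497
grasp_force: 0.0
time_s: 1.92
eef_pos: [0.52, 0.2911, 0.4046]
eef_rot: [-0.0, 0.757, 0.654, -0.0]
wrist_force: [0.3, -0.4, 0.5]
opening: 0.499
grasp_force: 0.0
[[ 1.448e-01  9.895e-01 -3.000e-04  5.200e-01]
 [ 9.895e-01 -1.448e-01  1.000e-04  2.911e-01]
 [ 0.000e+00 -3.000e-04 -1.000e+00  4.046e-01]
 [ 0.000e+00  0.000e+00  0.000e+00  1.000e+00]]
[{'point': [0.4766, 0.5008], 'confidence': 0.92}]
```

View pics/w1b.png

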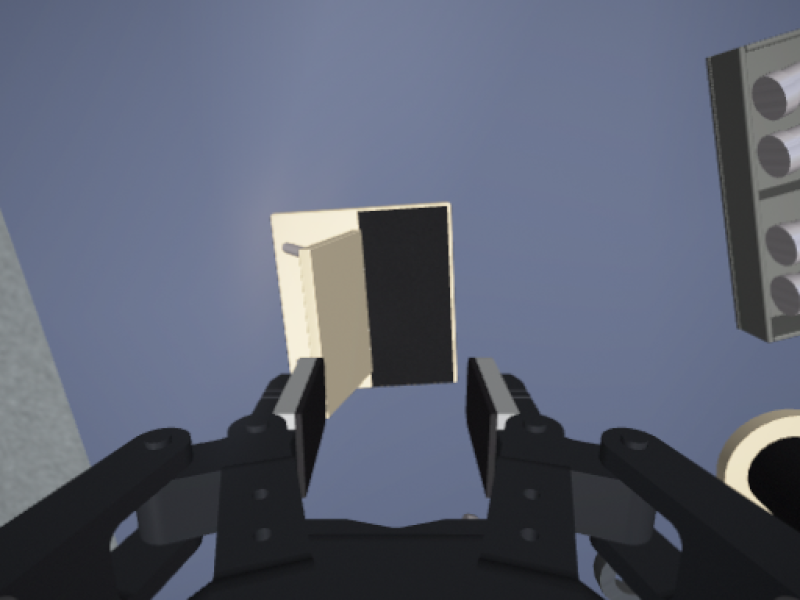

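The wrist picture shows the rest: black foot corners at (359,211), (447,206), (454,382) and (373,387), with the back leaning to the left. Next: fit the rest pose, then head for the holder.

Run:
```python
from h import *
from scipy.optimize import least_squares
s=.64; T=np.load("T1.npy"); c={"w":cam("wrist",T),"s":cam("scene"),"d":cam("side")}
for p in [(359,211),(447,206),(454,382),(373,387),(361,233),(372,375)]: print(p,onz(c["w"],np.array(p)*s,.012).round(4))
sn,cn=np.sin(np.radians(20)),np.cos(np.radians(20))
# local: (horizontal fwd, lateral, up), f = foot front distance
obs=[("w",(447,206),"F",.068),("w",(454,382),"F",-.068),("w",(361,233),0,.055),("w",(372,375),0,-.055),("w",(311,249),75,.055),("w",(327,417),75,-.055),
("s",(515,224),0,-.055),("s",(570,203),0,.055),("s",(514,187),75,-.055),("s",(568,167),75,.055),("s",(531,252),"F",-.068),("s",(597,222),"F",.068),
("d",(221,470),75,.055),("d",(318,397),75,-.055),("d",(165,478),"F",.068),("d",(272,401),"F",-.068)]
def res(v):
    out=[]
    for k,p,a,l in obs:
        if a=="F": loc=(v[3],l,.012)
        else: loc=(-a/1000*sn,l,.012+a/1000*cn)
        cy,sy=np.cos(v[2]),np.sin(v[2]); P=[v[0]+cy*loc[0]-sy*loc[1],v[1]+sy*loc[0]+cy*loc[1],loc[2]]
        w=1.5 if k=="w" else 1
        out.append(w*(proj(c[k],P)[0]/s-p))
    return np.concatenate(out)
r=least_squares(res,[.495,.257,-.1,.062],loss="soft_l1"); print(r.x.round(4)); print(res(r.x).reshape(-1,2).round(1).tolist())
```

```text
(359, 211) [0.4992 0.3248 0.012 ]
(447, 206) [0.5613 0.3192 0.012 ]
(454, 382) [0.5507 0.1841 0.012 ]
(373, 387) [0.4877 0.1891 0.012 ]
(361, 233) [0.4981 0.3092 0.012 ]
(372, 375) [0.4886 0.1992 0.012 ]
[ 0.4938  0.2569 -0.0863  0.062 ]
[[0.2, -0.2], [-1.8, 0.8], [0.1, -5.3], [0.1, -5.3], [-2.6, -0.5], [0.2, 2.5], [0.8, 1.0], [-1.7, -1.8], [-1.7, 0.8], [-0.9, -3.2], [-1.6, 1.2], [-1.5, 0.4], [-0.5, -8.1], [-4.2, -6.3], [-0.3, -4.2], [-0.6, -4.1]]
```

```bash
python3 -m pendant '[[[0.5,-200,0,0,0,0,0],[0.5,-200,0,0,0,0,0],[0.5,-200,0,0,0,0,0],[0.5,-200,0,0,0,0,0],[0.5,-200,0,0,0,0,0]]]'
python3 -m pendant '[[[0.5,-200,50,0,0,0,0],[0.5,-200,50,0,0,0,0],[0.5,-200,50,0,0,0,0],[0.5,-200,50,0,0,0,0],[0.5,-200,50,0,0,0,0]]]'
python3 -m pendant '[[[0.5,-40,30,0,0,0,0],[0.5,-40,30,0,0,0,0],[0.5,-40,30,0,0,0,0],[0.5,-40,30,0,0,0,0]]]'
python3 - <<'E'
from h import *
T=pose(); print(T.round(4)); im=ctrl.camera("wrist"); np.save("T2.npy",T); cv2.imwrite("pics/w2.png",im[:,:,::-1]);cv2.imwrite("pics/w2b.png",cv2.resize(im[:,:,::-1],(800,600),interpolation=3))
print(ctrl.boxes_of("wrist","window_plate"))
E
```

```text
time_s: 2.43
eef_pos: [0.4897, 0.0915, 0.4048]
eef_rot: [0.0, 0.757, 0.654, -0.0]
wrist_force: [1.2, 0.7, -0.3]
opening: 0.499
grasp_force: 0.0
time_s: 2.85
eef_pos: [0.5103, -0.1137, 0.4052]
eef_rot: [0.001, 0.757, 0.653, 0.0]
wrist_force: [1.0, 0.7, -0.6]
opening: 0.5
grasp_force: 0.0
time_s: 3.18
eef_pos: [0.5343, -0.1559, 0.4044]
eef_rot: [-0.001, 0.758, 0.653, -0.0]
wrist_force: [-0.0, -0.3, -0.1]
opening: 0.503
grasp_force: 0.0
[[ 1.478e-01  9.890e-01 -7.000e-04  5.343e-01]
 [ 9.890e-01 -1.478e-01  8.000e-04 -1.559e-01]
 [ 7.000e-04 -8.000e-04 -1.000e+00  4.044e-01]
 [ 0.000e+00  0.000e+00  0.000e+00  1.000e+00]]
[{'point': [0.2412, 0.9591], 'confidence': 0.94}, {'point': [0.5463, 0.5922], 'confidence': 0.8}]
```

View pics/w2b.png

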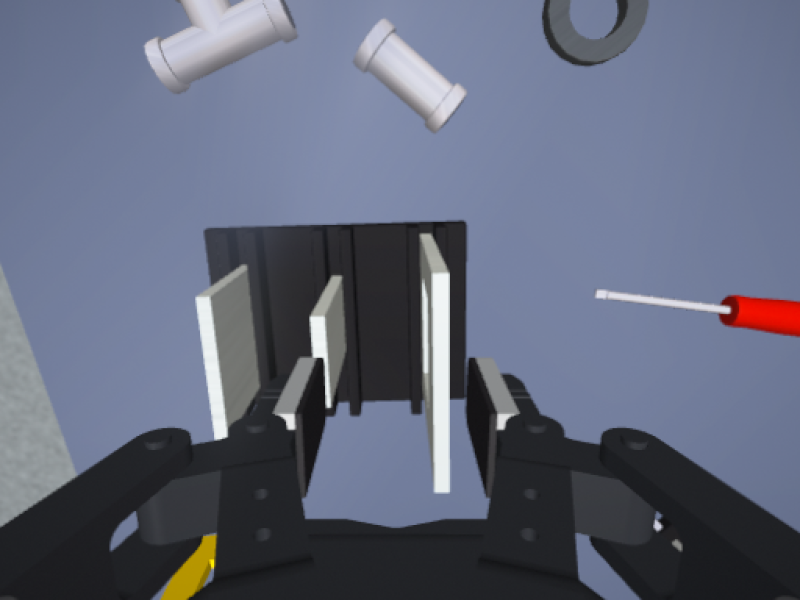

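The wrist view shows the window plate's top face, a bright strip from about (434..447, 272) to (436..450, 492). The middle plate stands to its left at about x=320.

Run:
```python
from h import *
s=.64; T=np.load("T2.npy"); c=cam("wrist",T)
P=np.array([onz(c,np.array(p)*s,.14) for p in [(434,273),(447,272),(450,492),(436,492)]]);print(P.round(4))
m=P.mean(0); d=(P[0]+P[1]-P[2]-P[3])/2; print(m,np.linalg.norm(d),"yaw",np.arctan2(-d[0],d[1]))
print("holder corner", [onz(c,np.array(p)*s,.01).round(4) for p in [(208,229),(465,222)]])
print("in tool mm",(T[:3,:3].T@(m-T[:3,3])*1000).round(1))
print("tool yaw", np.arctan2(-T[0,0],T[1,0]))
```

```text
[[ 0.5546 -0.1443  0.14  ]
 [ 0.5607 -0.1447  0.14  ]
 [ 0.5476 -0.2644  0.14  ]
 [ 0.5402 -0.2633  0.14  ]]
[ 0.55077534 -0.20418304  0.14      ] 0.12011768789384289 yaw -0.11427885112807804
holder corner [array([ 0.4039, -0.1186,  0.01  ]), array([ 0.587 , -0.1409,  0.01  ])]
in tool mm [-45.5  23.7 264.4]
tool yaw -0.14831627291798347
```

```bash
python3 -m pendant '[[[0.5,-45.5,23.7,20,0,0,-0.031],[0.5,-45.5,23.7,40,0,0,-0.031],[0.5,-45.5,23.7,70,0,0,-0.031],[0.5,-45.5,23.7,70,0,0,-0.031],[0.5,-45.5,23.7,70,0,0,-0.031]]]'
python3 - <<'E'
from h import *
T=pose(); im=ctrl.camera("wrist"); cv2.imwrite("pics/w3b.png",cv2.resize(im[:,:,::-1],(800,600),interpolation=3))
P=np.array([.5508,-.2042,.14]); print("in tool",(T[:3,:3].T@(P-T[:3,3])*1000).round(1),"yaw", np.arctan2(-T[0,0],T[1,0]),T[:3,3])
E
```

```text
time_s: 3.7
eef_pos: [0.5503, -0.203, 0.3334]
eef_rot: [-0.002, 0.747, 0.665, -0.001]
wrist_force: [1.0, 0.7, 0.6]
opening: 0.499
grasp_force: 0.0
in tool [ -1.6   1.4 193.4] yaw -0.11611225523403296 [ 0.55034581 -0.20300141  0.33336341]
```

View pics/w3b.png

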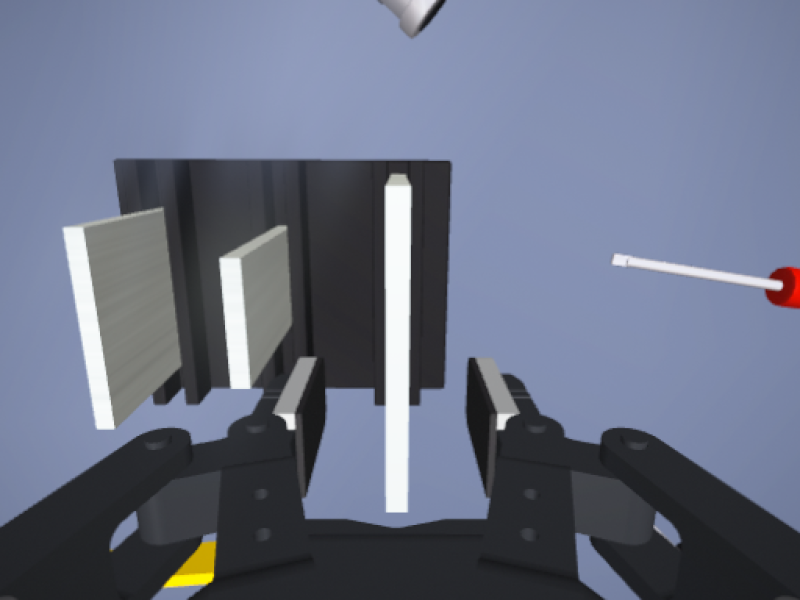

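The plate's top face, (386..411, 184) to (386..408, 511), is centred and aligned between the pads. I'll descend and close.

```bash
python3 - <<'E'
from h import *
T=pose(); c=cam("wrist",T); s=.64
P=np.array([onz(c,np.array(p)*s,.14) for p in [(386,184),(411,184),(408,511),(386,511)]]); print((T[:3,:3].T@(P.mean(0)-T[:3,3])*1000).round(1)); d=P[0]+P[1]-P[2]-P[3]; print(np.arctan2(-d[0],d[1]),np.linalg.norm(d)/2)
E
python3 -m pendant '[[[0.5,-1,0.7,20,0,0,0],[0.5,-1,0.7,40,0,0,0],[0.5,-1,0.7,58,0,0,0],[0.5,-1,0.7,58,0,0,0],[0.5,-1,0.7,58,0,0,0]]]'
python3 -m pendant '[[[0,0,0,0,0,0,0],[0,0,0,0,0,0,0],[0,0,0,0,0,0,0],[0,0,0,0,0,0,0],[0,0,0,0,0,0,0]]]'
python3 -m pendant '[[[0,0,0,0,0,0,0],[0,0,0,0,0,0,0],[0,0,0,0,0,0,0],[0,0,0,0,0,0,0]]]'
```

```text
[ -2.1   1.1 195.3]
-0.11939821716158332 0.12172747647420823
time_s: 4.17
eef_pos: [0.552, -0.2053, 0.2782]
eef_rot: [0.0, 0.747, 0.665, 0.0]
wrist_force: [0.4, -1.0, 0.8]
opening: 0.5
grasp_force: 0.0
time_s: 4.58
eef_pos: [0.5518, -0.2062, 0.2788]
eef_rot: [0.001, 0.748, 0.664, -0.0]
wrist_force: [-2.8, 1.8, 7.9]
opening: 0.082
grasp_force: 59.8
time_s: 4.92
eef_pos: [0.5518, -0.2062, 0.2788]
eef_rot: [0.001, 0.748, 0.664, -0.0]
wrist_force: [-2.8, 1.5, 8.0]
opening: 0.079
grasp_force: 59.8
```

```bash
python3 -m pendant '[[[0,0,0,-10,0,0,0],[0,0,0,-30,0,0,0],[0,0,0,-50,0,0,0],[0,0,0,-70,0,0,0],[0,0,0,-90,0,0,0]]]'
python3 -m pendant '[[[0,0,0,-30,0,0,0],[0,0,0,-50,0,0,0],[0,0,0,-50,0,0,0],[0,0,0,-50,0,0,0],[0,0,0,-50,0,0,0]]]'
python3 - <<'E'
from h import *
T=pose(); print(T.round(4)); ims=[ctrl.camera("wrist"),ctrl.camera("scene")]; np.save("T4.npy",T)
cv2.imwrite("pics/w4.png",ims[0][:,:,::-1])
cv2.imwrite("pics/w4b.png",np.vstack([cv2.resize(ims[0],(400,300)),cv2.resize(ims[1],(400,300))])[:,:,::-1])
E
```

```text
time_s: 5.33
eef_pos: [0.5514, -0.2058, 0.3683]
eef_rot: [0.0, 0.748, 0.664, 0.0]
wrist_force: [0.6, -0.2, -2.8]
opening: 0.085
grasp_force: 58.5
time_s: 5.75
eef_pos: [0.5512, -0.2057, 0.4157]
eef_rot: [-0.001, 0.748, 0.664, -0.0]
wrist_force: [-0.6, -0.2, -3.0]
opening: 0.086
grasp_force: 58.7
[[ 1.178e-01  9.930e-01 -1.300e-03  5.512e-01]
 [ 9.930e-01 -1.178e-01  9.000e-04 -2.057e-01]
 [ 7.000e-04 -1.400e-03 -1.000e+00  4.157e-01]
 [ 0.000e+00  0.000e+00  0.000e+00  1.000e+00]]
```

View pics/w4b.png

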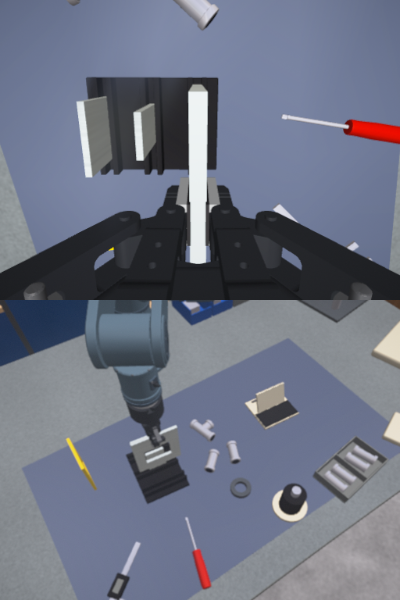

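The plate is held in the fingers, clear of the holder, and both small plates still stand. Next I'll measure the plate in the tool frame and compute the target.

Run:
```python
from h import *
im=cv2.imread("pics/w4.png").min(2); 
cols=im[:,250:256].mean(1); rows=np.where(cols>190)[0]; print(rows.min(),rows.max(),im[100:125,253].tolist(),im[325:345,253].tolist())
for r in (130,180,230,300): b=np.where(im[r,225:290]>190)[0]+225; print(r,b.min(),b.max())
T=np.load("T4.npy"); c=cam("wrist",np.eye(4))
f=lambda uv,z:(onz(c,uv,z)*1000).round(1)
for z in (.1388,): print(f((253,rows.min()),z),f((253,rows.max()+1),z))
# target
yaw=-.084; a=np.radians(20); z=np.array
n=np.array([np.cos(yaw),np.sin(yaw),0]); y=np.array([-np.sin(yaw),np.cos(yaw),0]); up=np.array([0,0,1.])
px=np.cos(a)*n+np.sin(a)*up; pz=-np.sin(a)*n+np.cos(a)*up
O=np.array([.4938,.2569,.012])
Rt=np.c_[y,px,-pz]; print("Rt",Rt.round(4).tolist(),np.linalg.det(Rt))
for xc in (-3.,-2,0): print(xc,"TCP flat",(O+px*.004-Rt@np.array([xc/1000,0,.2688])).round(4))
```

```text
0 336 [37, 41, 41, 41, 41, 40, 41, 72, 128, 160, 158, 158, 159, 162, 162, 162, 171, 214, 239, 239, 239, 239, 239, 239, 239] [231, 231, 231, 231, 230, 231, 231, 230, 230, 230, 230, 229, 183, 33, 34, 34, 32, 27, 28, 31]
130 241 265
180 242 264
230 242 264
300 244 262
[ 95.8   0.3 138.8] [-22.9   0.2 138.8]
Rt [[0.0839, 0.9364, 0.3408], [0.9965, -0.0788, -0.0287], [0.0, 0.342, -0.9397]] 1.0
-3.0 TCP flat [0.4062 0.2673 0.266 ]
-2 TCP flat [0.4061 0.2663 0.266 ]
0 TCP flat [0.4059 0.2643 0.266 ]
```

Run:
```python
from h import *
c=cam("wrist",np.eye(4))
for z in (.136,.1388,.142): print((onz(c,(253,116.8),z)*1000).round(1), (onz(c,(241,130),z)*1000).round(1),(onz(c,(265.5,130),z)*1000).round(1))
```

```text
[ 62.    0.2 136. ] [ 57.9  -3.6 136. ] [ 57.9   4.2 136. ]
[ 61.9   0.2 138.8] [ 57.7  -3.7 138.8] [ 57.7   4.4 138.8]
[ 61.8   0.2 142. ] [ 57.4  -3.8 142. ] [ 57.4   4.5 142. ]
```

```bash
python3 -m pendant '[[[0,20,-8,0,0,0,0],[0,55,-23,0,0,0,0],[0,95,-40,0,0,0,0],[0,135,-57,0,0,0,0],[0,170,-72,0,0,0,0]]]'
python3 -m pendant '[[[0,38,-16,0,0,0,0],[0,76,-32,0,0,0,0],[0,114,-48,0,0,0,0],[0,152,-64,0,0,0,0],[0,190,-81,0,0,0,0]]]'
python3 -m pendant '[[[0,35,-15,0,0,0,0],[0,65,-28,0,0,0,0],[0,88,-38,0,0,0,0],[0,88,-38,0,0,0,0],[0,88,-38,0,0,0,0]]]'
cat >> h.py <<'E'
yaw=-.084; a=np.radians(20)
n=np.array([np.cos(yaw),np.sin(yaw),0]); yv=np.array([-np.sin(yaw),np.cos(yaw),0]); up=np.array([0,0,1.])
px=np.cos(a)*n+np.sin(a)*up; pz=-np.sin(a)*n+np.cos(a)*up
O=np.array([.4938,.2569,.012]); Rt=np.c_[yv,px,-pz]; off=np.array([.0015,0,.2688])
flat=O+px*.004-Rt@off
def go(dn,du):
    T=pose(); P=flat+dn*n+du*up
    print("shift mm",(T[:3,:3].T@(P-T[:3,3])*1000).round(1),"rot",R.from_matrix(T[:3,:3].T@Rt).as_rotvec().round(4))
    b=T[:3,3]+T[:3,:3]@off; d=b-O; print("plate origin in rest (n,y,up)",(np.array([d@n,d@yv,d@up])*1000).round(1), "F",np.round(ctrl.get_obs()["wrist_force"],1))
E
python3 -c "
from h import *
go(.008,.06)"
```

```text
time_s: 6.27
eef_pos: [0.4989, -0.0272, 0.415]
eef_rot: [-0.001, 0.748, 0.664, -0.001]
wrist_force: [1.7, -0.4, -2.8]
opening: 0.085
grasp_force: 58.9
time_s: 6.68
eef_pos: [0.4407, 0.1712, 0.4155]
eef_rot: [-0.001, 0.748, 0.664, -0.001]
wrist_force: [1.4, 0.4, -3.6]
opening: 0.086
grasp_force: 58.8
time_s: 7.1
eef_pos: [0.4138, 0.2624, 0.4153]
eef_rot: [-0.0, 0.747, 0.665, -0.001]
wrist_force: [1.4, -0.5, -3.4]
opening: 0.084
grasp_force: 58.7
shift mm [-0.1  0.3 89.4] rot [-0.3513  0.0066 -0.0303]
plate origin in rest (n,y,up) [-8.080e+01 -1.000e-01  1.345e+02] F [ 1.4 -0.5 -3.4]
```

```bash
python3 -m pendant '[[[0,0,0,0,-0.1,0.002,-0.01],[0,0,0,0,-0.2,0.004,-0.02],[0,0,0,0,-0.3,0.006,-0.03],[0,0,0,0,-0.351,0.007,-0.03],[0,0,0,20,-0.351,0.007,-0.03]]]'
python3 -c "
from h import *
go(.008,.03)"
```

```text
time_s: 7.52
eef_pos: [0.4158, 0.2608, 0.3996]
eef_rot: [0.131, 0.726, 0.664, 0.122]
wrist_force: [0.6, -0.2, -2.4]
opening: 0.089
grasp_force: 59.3
shift mm [  0.8 -38.5  96.3] rot [ 0.011  -0.0021 -0.0049]
plate origin in rest (n,y,up) [ 16.6  -0.6 136. ] F [ 0.6 -0.2 -2.4]
```

```bash
python3 -m pendant '[[[0,0.2,-12,30,0,0,0],[0,0.5,-24,60,0,0,0],[0,0.8,-36,90,0,0,-0.004],[0,0.8,-38.5,96.3,0.003,0,-0.004],[0,0.8,-38.5,96.3,0.003,0,-0.004]]]'
python3 - <<'E'
from h import *
go(.006,.006)
T=pose(); np.save("T5.npy",T); a_=ctrl.camera("wrist"); b_=ctrl.camera("side")
cv2.imwrite("pics/w5b.png",np.vstack([cv2.resize(a_[60:],(440,278)),cv2.resize(b_[200:,60:280],(352,294),interpolation=3)[:, :] if 0 else cv2.resize(b_[200:,60:317],(440,315),interpolation=3)])[:,:,::-1])
E
```

```text
time_s: 7.93
eef_pos: [0.4106, 0.2611, 0.2899]
eef_rot: [0.126, 0.726, 0.667, 0.113]
wrist_force: [-0.0, 0.5, -2.2]
opening: 0.082
grasp_force: 59.3
shift mm [ 1.3 -5.  17.2] rot [-0.0082  0.0038  0.    ]
plate origin in rest (n,y,up) [ 6.6 -2.3 24.5] F [-0.   0.5 -2.2]
```

View pics/w5b.png

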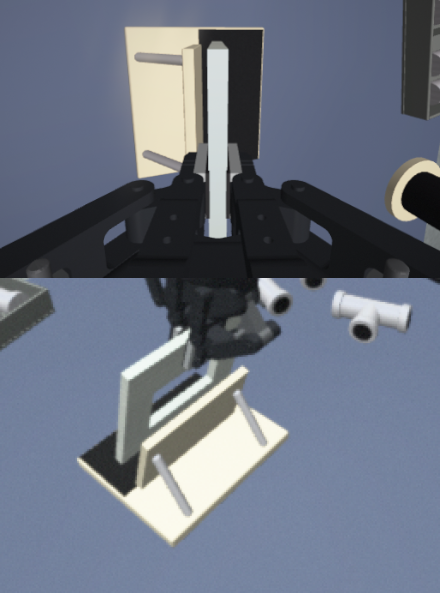

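The plate hangs parallel to the back and just in front of it, over the foot. I'll lower it gently.

```bash
python3 -m pendant '[[[0,1,-2,5,-0.004,0.002,0],[0,2,-3.4,10,-0.008,0.003,0],[0,2,-5.5,15,-0.008,0.003,0],[0,2,-6.2,17,-0.008,0.003,0],[0,2,-6.2,17,-0.008,0.003,0]]]'
python3 -c "
from h import *
go(.003,0)"
```

```text
time_s: 8.45
eef_pos: [0.4115, 0.2646, 0.2744]
eef_rot: [0.129, 0.724, 0.667, 0.121]
wrist_force: [0.2, 0.8, -2.2]
opening: 0.084
grasp_force: 59.4
shift mm [-2.3 -5.3  7. ] rot [ 0.006  -0.0029  0.0006]
plate origin in rest (n,y,up) [10.8  3.1 10.4] F [ 0.2  0.8 -2.2]
```

```bash
python3 -m pendant '[[[0,-0.5,-1,2,0,0,0],[0,-1,-2,4,0,0,0],[0,-1,-2.5,5,0,0,0],[0,-1,-2.5,5,0,0,0],[0,-1,-2.5,5,0,0,0]]]'; python3 -c "
from h import *
go(.003,0)"
python3 -m pendant '[[[0,0,-0.3,1,0,0,0],[0,0,-0.7,2,0,0,0],[0,0,-0.7,2,0,0,0],[0,0,-0.7,2,0,0,0]]]'; python3 -c "
from h import *
go(.003,0)"
```

```text
time_s: 8.87
eef_pos: [0.4111, 0.2637, 0.2693]
eef_rot: [0.129, 0.724, 0.666, 0.121]
wrist_force: [0.5, 0.1, -2.3]
opening: 0.083
grasp_force: 59.4
shift mm [-1.4 -3.3  2.4] rot [ 0.0069 -0.0033  0.0003]
plate origin in rest (n,y,up) [10.7  2.2  5.4] F [ 0.5  0.1 -2.3]
time_s: 9.2
eef_pos: [0.4112, 0.2637, 0.2672]
eef_rot: [0.129, 0.724, 0.666, 0.121]
wrist_force: [0.3, 0.1, -2.7]
opening: 0.086
grasp_force: 59.4
shift mm [-1.3 -2.6  0.3] rot [ 0.0069 -0.0033  0.0003]
plate origin in rest (n,y,up) [10.8  2.2  3.2] F [ 0.3  0.1 -2.7]
```

```bash
python3 -m pendant '[[[0,-1,-1,0,0.003,-0.003,0],[0,-1,-2,0,0.006,-0.003,0],[0,-1,-2.3,1,0.006,-0.003,0],[0,-1,-2.7,2,0.006,-0.003,0],[0,-1,-2.7,2,0.006,-0.003,0]]]'; python3 -c "
from h import *
go(.003,0)"
python3 -m pendant '[[[0,0,-0.3,1,0,0,0],[0,0,-0.3,1,0,0,0],[0,0,-0.3,1,0,0,0]]]'; python3 -c "
from h import *
go(.003,0)"
```

```text
time_s: 9.62
eef_pos: [0.4097, 0.2632, 0.2657]
eef_rot: [0.129, 0.725, 0.667, 0.119]
wrist_force: [-3.8, -0.6, 6.9]
opening: 0.081
grasp_force: 60.9
shift mm [-0.8 -0.7 -0.5] rot [ 0.0031 -0.0012  0.0004]
plate origin in rest (n,y,up) [8.4 1.1 1.4] F [-3.8 -0.6  6.9]
time_s: 9.87
eef_pos: [0.4099, 0.2634, 0.2657]
eef_rot: [0.129, 0.725, 0.667, 0.119]
wrist_force: [-9.7, -2.2, 17.9]
opening: 0.084
grasp_force: 62.8
shift mm [-0.9 -0.9 -0.6] rot [ 0.0039 -0.0012  0.0005]
plate origin in rest (n,y,up) [8.8 1.2 1.5] F [-9.7 -2.2 17.9]
```

Contact is made. I'll relieve it slightly and slide about 4 mm towards the back.

```bash
python3 -m pendant '[[[0,-0.5,0.5,-1.4,0,0,0],[0,-0.5,-1.5,-2.1,0.002,0,0],[0,-0.5,-3.4,-2.8,0.003,0,0],[0,-0.5,-3.6,-2.3,0.003,0,0],[0,-0.5,-3.8,-1.8,0.003,0,0]]]'; python3 -c "
from h import *
go(0.001,0)"
python3 -m pendant '[[[0,0,-0.2,0.5,0,0,0],[0,0,-0.2,0.5,0,0,0],[0,0,-0.2,0.5,0,0,0]]]'
python3 - <<'E'
from h import *
go(.001,0)
T=pose(); a_=ctrl.camera("wrist"); b_=ctrl.camera("side")
cv2.imwrite("pics/w6b.png",np.vstack([cv2.resize(a_[60:],(440,278)),cv2.resize(b_[200:,60:317],(440,315),interpolation=3)])[:,:,::-1])
E
```

```text
time_s: 10.28
eef_pos: [0.4061, 0.2631, 0.2657]
eef_rot: [0.128, 0.725, 0.667, 0.119]
wrist_force: [-6.6, -2.5, 19.5]
opening: 0.086
grasp_force: 63.1
shift mm [-0.4  0.8 -0. ] rot [ 0.0018 -0.0016  0.0004]
plate origin in rest (n,y,up) [4.5 0.8 1.2] F [-6.6 -2.5 19.5]
time_s: 10.53
eef_pos: [0.4061, 0.2632, 0.2657]
eef_rot: [0.128, 0.725, 0.667, 0.119]
wrist_force: [-7.1, -3.3, 19.2]
opening: 0.083
grasp_force: 63.1
shift mm [-0.4  0.8 -0. ] rot [ 0.0021 -0.0015  0.0004]
plate origin in rest (n,y,up) [4.6 0.8 1.3] F [-7.1 -3.3 19.2]
```

View pics/w6b.png

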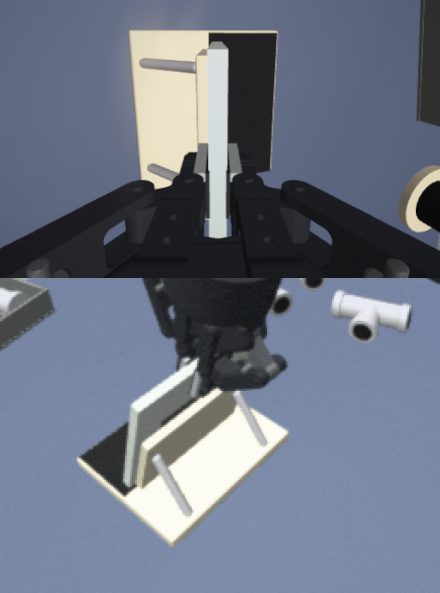

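The plate sits on the foot, nearly flush with the back and parallel to it. I'll release and retreat along the slope.

```bash
python3 -m pendant '[[[0.06,0,0.2,-0.5,0,0,0],[0.12,0,0.2,-0.5,0,0,0],[0.2,0,0.2,-0.5,0,0,0],[0.3,0,0.2,-0.5,0,0,0],[0.35,0,0.2,-0.5,0,0,0]]]'
python3 -m pendant '[[[0.35,0,0,0,0,0,0],[0.35,0,0,-10,0,0,0],[0.35,0,0,-25,0,0,0],[0.35,0,0,-50,0,0,0],[0.35,0,0,-80,0,0,0]]]'
python3 -m pendant '[[[0.35,0,0,-40,0,0,0],[0.35,0,0,-60,0,0,0],[0.35,0,0,-60,0,0,0],[0.35,0,0,-60,0,0,0]]]'
python3 - <<'E'
from h import *
T=pose(); print(T[:3,3]); a_=ctrl.camera("wrist"); b_=ctrl.camera("side"); s_=ctrl.camera("scene")
cv2.imwrite("pics/w7b.png",np.vstack([np.hstack([cv2.resize(a_,(400,300)),cv2.resize(b_[200:,60:317],(400,287+13),interpolation=3)]),np.hstack([cv2.resize(s_[80:200,290:450],(400,300),interpolation=3),cv2.resize(s_[140:290,100:300],(400,300),interpolation=3)])])[:,:,::-1])
E
```

```text
time_s: 11.05
eef_pos: [0.4048, 0.2626, 0.2632]
eef_rot: [0.127, 0.725, 0.667, 0.116]
wrist_force: [0.2, -0.4, 0.8]
opening: 0.35
grasp_force: 0.0
time_s: 11.47
eef_pos: [0.3771, 0.2646, 0.3388]
eef_rot: [0.126, 0.725, 0.667, 0.115]
wrist_force: [-0.2, 1.0, -0.2]
opening: 0.349
grasp_force: 0.0
time_s: 11.8
eef_pos: [0.3575, 0.2669, 0.3973]
eef_rot: [0.127, 0.725, 0.667, 0.119]
wrist_force: [1.1, 0.2, 0.3]
opening: 0.351
grasp_force: 0.0
[0.35746052 0.26692989 0.39730913]
```

View pics/w7b.png

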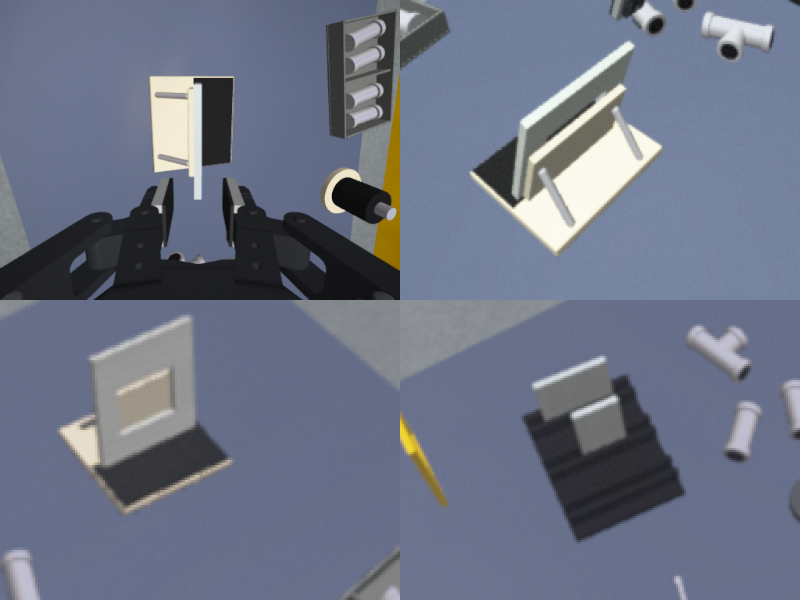

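The plate leans flush and centred on the back, the gripper is well clear, and both small plates stand in their slots. Handing in.

```bash
python3 -c "
from bench import ctrl
print(ctrl.hand_in())"
```

```text
the job is handed in; nothing more can be done
None
```

The window plate is leaning flush and centred on the inspection rest's back with the gripper clear, both smaller plates still stand in their slots, and the job was handed in at about 12 s; no verdict was returned.

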